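Fetch the gauge from behind the cans

TASK

The black dial gauge is boxed in by the red, yellow and blue cans on the grey board. First stand all three cans upright in the aluminium tray; then set the gauge, dial up, into the recess of the round green test cradle; and only then put each can back upright on the middle of the pad of its own colour. Knock nothing over and leave the amber jar where it stands.

Things in the scene. Friction and masses are not known exactly. Their poses are not given: they have to be found in the camera images.
- red_can: Red spray can with a white band and a narrower white cap (36 mm wide, above 122 mm). Largest diameter 52 mm (straight wall from the foot up to at least 100 mm, grip it there at about 85 mm above the foot), overall height 150 mm, 0.2 to 0.6 kg. Free to stand anywhere; starts upright on the red pad. Origin: centre of its underside, z up along its axis; its yaw does not matter.
- yellow_can: Yellow tin with a black band and yellow lid. Largest diameter 60 mm (straight wall from the foot up to at least 100 mm, grip it there at about 85 mm above the foot), overall height 120 mm, 0.2 to 0.6 kg. Free to stand anywhere; starts upright on the yellow pad. Origin: centre of its underside, z up along its axis; its yaw does not matter.
- blue_can: Blue oil bottle with a white band, tapering from 104 mm up to a black screw cap (26 mm wide). Largest diameter 56 mm (straight wall from the foot up to at least 100 mm, grip it there at about 85 mm above the foot), overall height 135 mm, 0.2 to 0.6 kg. Free to stand anywhere; starts upright on the blue pad. Origin: centre of its underside, z up along its axis; its yaw does not matter.
- gauge: Black round dial gauge lying dial up: upright cylinder, 56 mm diameter, 50 mm high, white dial with a red needle on top, 0.2 to 0.45 kg. Starts on the board (base 12 mm above the table) with the three cans about 70 mm from it centre to centre, on three sides (towards the robot, left and right); no space for a gripper until they are gone. Origin: centre of its underside, z up; its yaw does not matter.
- red_pad: Flat round red pad, 76 mm across and 2 mm thick, fixed on the board; the home place of the red can, standing out round the can's foot. Origin: centre of its underside, 12 mm above the table; its top is at 14 mm. Which pad lies where on the board changes from run to run.
- yellow_pad: Flat round yellow pad, 76 mm across and 2 mm thick, fixed on the board; the home place of the yellow can, standing out round the can's foot. Origin: centre of its underside, 12 mm above the table; its top is at 14 mm. Which pad lies where on the board changes from run to run.
- blue_pad: Flat round blue pad, 76 mm across and 2 mm thick, fixed on the board; the home place of the blue can, standing out round the can's foot. Origin: centre of its underside, 12 mm above the table; its top is at 14 mm. Which pad lies where on the board changes from run to run.
- tray: Side area: fixed open aluminium tray, 300 mm (its x) by 110 mm (its y), floor 4 mm above the table, walls 4 mm thick and 12 mm high in all. Origin: centre of its underside, on the table. Its yaw varies a little. It holds the three cans in a row along its x, some 85 mm apart.
- cradle: Fixed round green test cradle, 92 mm across, with a round recess 72 mm wide in its top: recess floor 4 mm and rim 10 mm above the table. A small block with a brass port, 16 mm high, stands on its rim side at its +y, reaching to 70 mm from the centre. Origin: centre of its underside, on the table.
- jar: Bystander: closed amber glass jar with a steel lid, 48 mm diameter, 75 mm high, standing loose on the table. Not to be moved. Origin: centre of its underside.

How it is judged:
On the way, in this order (a step that is already met when the one before it is completed fails the run):
1. all three cans stand upright in the tray, let go (x of red_can in the frame of tray between -0.125 and 0.125 m and y of red_can in the frame of tray between -0.03 and 0.03 m and z of each of red_can, yellow_can, blue_can in the frame of tray below 0.01 m and angle between each of red_can, yellow_can, blue_can's own z axis and vertical below 0.1 rad and contact force between each of red_can, yellow_can, blue_can and the fingers below 0.1 N and x of yellow_can in the frame of tray between -0.125 and 0.125 m and y of yellow_can in the frame of tray between -0.03 and 0.03 m and x of blue_can in the frame of tray between -0.125 and 0.125 m and y of blue_can in the frame of tray between -0.03 and 0.03 m), for 0.2 s.
2. with the cans still standing in the tray, the gauge sits dial up in the cradle's recess, let go (all of step 1 and horizontal distance between gauge and cradle below 0.01 m and z of gauge in the frame of cradle below 0.008 m and angle between gauge's own z axis and vertical below 0.08 rad and contact force between gauge and the fingers below 0.1 N), for 0.2 s.
At the end, for the whole second after the job is handed in: Each can stands upright and at rest on the pad of its own colour, its axis within 12 mm of the pad's centre; the gauge sits dial up on the floor of the cradle's recess (within 10 mm of its centre, tilt under 0.08 rad), and the jar is within 30 mm of where it stood (horizontal distance between gauge and cradle below 0.01 m and z of gauge in the frame of cradle below 0.008 m and angle between each of gauge, red_can, yellow_can, blue_can's own z axis and vertical below 0.08 rad and contact force between gauge and the fingers below 0.1 N and horizontal distance between red_can and red_pad below 0.012 m and z of red_can in the frame of red_pad below 0.007 m and linear speed of each of red_can, yellow_can, blue_can, gauge below 0.02 m/s and horizontal distance between yellow_can and yellow_pad below 0.012 m and z of yellow_can in the frame of yellow_pad below 0.007 m and horizontal distance between blue_can and blue_pad below 0.012 m and z of blue_can in the frame of blue_pad below 0.007 m and distance of jar from where it was at the start of the episode below 0.03 m); the robot touches nothing.
It fails at once if a can or the gauge is knocked over (tilted more than 0.8 rad) (angle between any of red_can, yellow_can, blue_can, gauge's own z axis and vertical above 0.8 rad).
It fails at once if the jar is shifted by more than 30 mm or tipped over (distance of jar from where it was at the start of the episode above 0.03 m or angle between jar's own z axis and vertical above 0.5 rad).
It also fails if it takes over 141 s, if anything falls off the work surface, if the arm or the gripper's body presses on something with over 40 N, if the wrist force passes 120 N, or if a joint passes its speed limit or range.

ROBOT

A 6-joint arm with a two-finger parallel gripper is mounted at the origin on the work surface. World frame = base frame: x ahead of the robot, y to its left, z up, the work surface at z = 0. Lengths are in m, angles in rad, forces in N, time in s.
With the tool pointing down it reaches from about 0.375 to 0.975 m from the base axis. Payload 3.8 kg.
Tool frame: the origin (TCP) lies midway between the tips of the shut fingers; the grasp point (between the pads) lies 19 mm behind it; z points along the fingers, y is the line along which they close (so a half turn about z gives the same grasp; the last joint's range is limited). The gripper opens to 85 mm and grips with 20 to 120 N. Pads are 22 mm wide; open, the fingers measure 114 mm over their backs; the gripper's body (76 mm by 85 mm) begins 54 mm behind the grasp point. The pads swing forward as they close: fully open they stand 13 mm farther back than shut.
Start: joints at [-1.22, 0.264, 1.604, -0, 1.274, -0.037], TCP at [0.255, -0.625, 0.231] pointing down, gripper open.
Joint ranges: [-2.63, 2.63], [-0.94, 2.18], [0.31, 2.57], [-1.31, 4.45], [0, 2.66], [-2.55, 2.55]. Speed limits (rad/s): [2.57, 2.57, 3.14, 3.14, 3.14, 3.14].

INTERFACE

Orientations are given as a rotation vector (axis times angle).
In Python, from workcell import bot gives the robot as it stands.
- The arm moves only by the tool step_arm, never from a script. Its argument "motion" is a list of rows, each a list of 5 numbers: the finger opening in cm, from 0 to 8.54, then the shift along the tool's x, y, z in cm, then the turn about the tool's z in degrees. In form: [[claw, dx, dy, dz, twist], ...]. A call has 1 to 20 rows; each row is the pose to reach, as a shift and turn from the pose commanded when the call began, along the tool's axes at that moment; what a row does not reach only later rows make up. A row lasts 1/10 s, in which the tool goes at most 50 mm and 8.59 degrees, less where a joint would pass 70% of its speed; a pose out of reach is approached as far as the arm can. A call with a gripper value outside its range is refused whole. The fingers move at their own pace and stop on an object; "force" is the grip in N (left out, the last holds). Time passes only in rows, so rows that repeat a pose let the fingers close. It gives the time, the measured TCP pose, the force, the opening and the grip force at its end, in the units of the state.
- bot.read_state(): the state, without advancing time (a new reading comes with each control period).
- bot.read_camera(name): name is "side" or "top" or "wrist"; returns (picture, depth): 400x640x3 uint8, red, green, blue; 400x640 float32, m along the optical axis (not along the pixel's ray), 0 where there is no reading.
- bot.calibration(name): a dict with "mtx" (3x3 intrinsics, pixels), "origin" and "orientation" of the camera in the world; the wrist camera has in their place "T_tool_cam" (4x4, takes a point from camera to tool coordinates, whose origin is the TCP and whose axes are the flange's). Camera axes: x right, y up, looking along -z (the intrinsics and any distortion apply to the point x, -y, -z); pixel columns grow to the right and rows downward; lengths in m; the calibration is good to about 2 mm. A picture is of the moment at which its call begins: read the wrist's pose just before it. calibration takes no time and is no camera call.
- bot.finish_job(): hands the job in; it is judged then, once.
The state is a dict: "time": time; "q": joint angles; "joint_vel": joint speeds; "joint_torque": joint torques, N m; "tool_pos": TCP position; "tcp_rot": TCP orientation; "wrist_force": force on the tool from outside, world axes, zero at the start; "torque": the same for the moment, N m; "width": opening from 0.0 (shut) to 1.0 (fully open); "grip_force": force on a finger pad.
Only numpy, scipy, OpenCV 4.12 (cv2) and the standard library are available. Lean on these libraries where they do the work, as an engineer would, in place of code of your own. Each camera call takes 0.05 s, during which the arm holds its last target. There are 200 camera calls.

## Working session

There is one attempt and no reset: what is moved stays moved. The work goes in short steps, Python scripts to look and compute and a tool call to move; the robot and the scene stay as the last step left them, time stands still between calls to the robot, and variables do not carry over. Pictures are saved under pics/ and viewed, at most 14 in all, crops included, and the job is handed in when it is done.

Besides the shell and the picture viewer there is one more tool, called by a JSON object that holds its "fn" and its "kwargs". step_arm: Moves the arm, as the interface text tells. Its arguments: {"type":"object","properties":{"motion":{"type":"array","items":{"type":"array","items":{"type":"number"}}},"force":{"type":"number"}},"required":["motion"]}

```bash
ls; mkdir -p pics; cat > h.py <<'E'
import numpy as np, cv2
from scipy.spatial.transform import Rotation as R
from workcell import bot
def cam(name):
    s=bot.read_state(); im,d=bot.read_camera(name); c=bot.calibration(name)
    if 'T_tool_cam' in c:
        T=np.eye(4);T[:3,:3]=R.from_rotvec(s['tcp_rot']).as_matrix();T[:3,3]=s['tool_pos'];T=T@np.array(c['T_tool_cam'])
        Rm,o=T[:3,:3],T[:3,3]
    else:
        o=np.array(c['origin']); q=np.array(c['orientation'])
        Rm=q if q.shape==(3,3) else R.from_rotvec(q).as_matrix()
    return im,d,np.array(c['mtx']),Rm,o,c
def world(d,K,Rm,o):
    v,u=np.indices(d.shape); 
    p=np.stack([(u-K[0,2])/K[0,0]*d,-(v-K[1,2])/K[1,1]*d,-d],-1)
    return p@Rm.T+o
def ray(uv,z,K,Rm,o):
    r=Rm@np.array([(uv[0]-K[0,2])/K[0,0],-(uv[1]-K[1,2])/K[1,1],-1]); return o+r*(z-o[2])/r[2]
E
python3 - <<'E'
from h import *
print(bot.read_state())
for n in ('top','side'):
    im,d,K,Rm,o,c=cam(n); print(n,{k:np.round(v,3) if not isinstance(v,str) else v for k,v in c.items()})
    cv2.imwrite(f'pics/{n}0.png',im[:,:,::-1]); np.savez(f'{n}0.npz',im=im,d=d,K=K,R=Rm,o=o)
print(bot.calibration('wrist'))
E
```

```text
pics
{'time': 0.0, 'q': array([-1.21986848e+00,  2.64775771e-01,  1.60540423e+00, -2.05740449e-05,
        1.27371684e+00, -3.69069089e-02]), 'joint_vel': array([ 0.00033818,  0.00010478, -0.00090819,  0.00084879, -0.00073344,
       -0.00092265]), 'joint_torque': array([ 4.63948872e-04, -5.15111160e+01, -3.67314363e+01, -1.75949231e-04,
        1.30197420e-02,  1.18828663e-05]), 'tool_pos': array([ 0.25500335, -0.62416518,  0.22993048]), 'tcp_rot': array([-3.08047732e+00, -6.04969794e-01,  5.96032305e-04]), 'wrist_force': array([-0.15587277, -0.64865953,  1.22500371]), 'torque': array([-0.01662379, -0.0059538 ,  0.00149127]), 'grip_force': 0.0, 'width': 1.000900866918347}
top {'mtx': array([[367.103,   0.   , 328.897],
       [  0.   , 367.103, 195.953],
       [  0.   ,   0.   ,   1.   ]]), 'origin': array([ 0.481, -0.015,  0.817]), 'orientation': array([ 0.07 , -0.069, -1.558])}
side {'mtx': array([[422.675,   0.   , 324.467],
       [  0.   , 422.675, 199.428],
       [  0.   ,   0.   ,   1.   ]]), 'origin': array([ 0.064, -0.58 ,  0.507]), 'orientation': array([ 0.994, -0.371, -0.652])}
{'mtx': array([[283.92921349,   0.        , 320.1880861 ],
       [  0.        , 283.92921349, 194.10488824],
       [  0.        ,   0.        ,   1.        ]]), 'T_tool_cam': array([[ 2.44801622e-04,  9.61362345e-01,  2.75285999e-01,
         6.90610581e-02],
       [ 9.99999671e-01, -4.48331526e-04,  6.76414736e-04,
        -6.99963232e-04],
       [ 7.73699049e-04,  2.75285743e-01, -9.61362138e-01,
        -1.42757969e-01],
       [ 0.00000000e+00,  0.00000000e+00,  0.00000000e+00,
         1.00000000e+00]])}
```

View pics/top0.png

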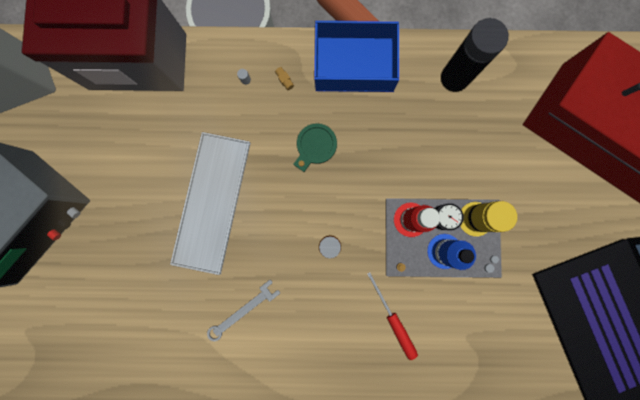

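View pics/side0.png

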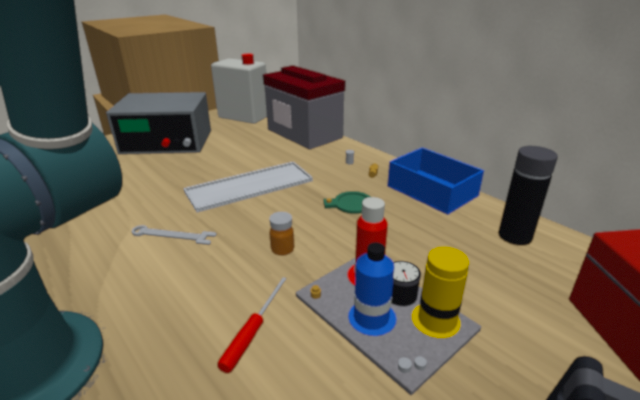

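The top view shows the tray at (210,203), cradle (317,143), jar (330,246), red can (430,217), yellow (500,216), blue (460,255) and gauge (449,217). The side view agrees; red is left of the gauge, yellow right, and blue is nearest the robot.

```bash
cat > m.py <<'E'
from h import *
def circ(m):  # largest blob -> enclosing circle/ellipse
    m=m.astype(np.uint8)
    cs,_=cv2.findContours(m,cv2.RETR_EXTERNAL,cv2.CHAIN_APPROX_NONE)
    return max(cs,key=cv2.contourArea)
def fitc(P):
    A=np.c_[2*P,np.ones(len(P))]; s=np.linalg.lstsq(A,(P**2).sum(1),rcond=None)[0]
    return s[:2],np.sqrt(s[2]+s[:2]@s[:2])
E
python3 - <<'E'
from m import *
for n in ('top','side'):
    f=np.load(n+'0.npz'); im,d,K,Rm,o=[f[k] for k in('im','d','K','R','o')]
    W=world(d,K,Rm,o); hsv=cv2.cvtColor(im,cv2.COLOR_RGB2HSV).astype(int); H,S,V=hsv[...,0],hsv[...,1],hsv[...,2]
    ok=(d>0)
    box=np.zeros(d.shape,bool)
    if n=='top': box[195:285,380:525]=1
    else: box[195:395,290:490]=1
    x=W[...,0];y=W[...,1];z=W[...,2]
    print(n,'table z',np.median(z[(d>0)&(abs(z)<.02)]))
    red=((H<8)|(H>172))&(S>140); yel=(H>20)&(H<33)&(S>150); blu=(H>100)&(H<125)&(S>130)
    for nm,m,h,r in(('red',red,.15,.026),('yel',yel,.12,.03),('blu',blu,.135,.028)):
        mm=box&ok&(abs(z-h)<.006)
        if nm=='red': mm&=(S<60)&(V>120)
        if nm=='yel': mm&=yel
        if nm=='blu': mm&=(V<70)
        if mm.sum()>5:
            P=W[mm]; print(nm,'cap',mm.sum(),P.mean(0).round(4),(np.ptp(P[:,:2],0)).round(3))
        wall=box&ok&m&(z>.03)&(z<.1); 
        if wall.sum()>20:
            c,rr=fitc(W[wall][:,:2]); print('   wall',wall.sum(),c.round(4),rr.round(4))
        pad=box&ok&m&(abs(z-.014)<.006)
        if pad.sum()>10:
            uv=np.argwhere(pad)[:,::-1]; Q=np.array([ray(p,.014,K,Rm,o)[:2] for p in uv])
            # outer boundary of pad via enclosing hull
            print('   pad',pad.sum(),'z',np.median(z[pad]).round(4),'minEncl',cv2.minEnclosingCircle(Q.astype(np.float32)))
    g=box&ok&(abs(z-.062)<.005)&(S<60)&(V>110)
    if g.sum()>5: P=W[g]; print('gauge',g.sum(),P.mean(0).round(4),cv2.minEnclosingCircle(P[:,:2].astype(np.float32)))
    gr=(H>60)&(H<90)&(S>80)&(z<.03)&(abs(x-.6)<.1)&(abs(y)<.12); 
    c=circ(gr)[:,0]; 
    print('cradle bb',c.min(0),c.max(0)); Q=np.array([ray(p,.010,K,Rm,o)[:2] for p in c]); np.save(n+'cr.npy',Q)
    for _ in range(8):
        cc,rr=fitc(Q); e=abs(np.hypot(*(Q-cc).T)-rr); Q=Q[e<max(.002,np.percentile(e,90))]
    print('cradle',cc.round(4),rr.round(4),len(Q), 'z med',np.median(z[gr]).round(4))
    j=ok&(abs(z-.075)<.006)&(x>.25)&(x<.5)&(abs(y)<.1); 
    if j.sum(): print('jar',j.sum(),W[j].mean(0).round(4))
    if n=='top':
        t=np.zeros(d.shape,bool); t[120:285,160:260]=1
        t&=(S<50)&(V>100); c=circ(t); Q=np.array([ray(p,.012,K,Rm,o)[:2] for p in c[:,0]]).astype(np.float32)
        print('tray',cv2.minAreaRect(Q))
E
```

```text
top table z -0.00029670496391254186
   wall 111 [ 0.5034 -0.1941] 0.0258
   pad 317 z 0.0134 minEncl ((0.5002005696296692, -0.20009854435920715), 0.043875984847545624)
yel cap 99 [ 0.5042 -0.3136  0.1189] [0.053 0.033]
   wall 315 [ 0.5088 -0.3361] 0.0298
   pad 171 z 0.0139 minEncl ((0.5056999921798706, -0.33490967750549316), 0.036742694675922394)
   wall 153 [ 0.4367 -0.2797] 0.0411
   pad 270 z 0.0135 minEncl ((0.43307584524154663, -0.2815430760383606), 0.0522516593337059)
gauge 421 [ 0.5081 -0.2631  0.0621] ((0.47461333870887756, -0.25561416149139404), 0.05884639173746109)
cradle bb [294 130] [336 170]
cradle [0.6693 0.0153] 0.0428 58 z med 0.0047
jar 358 [ 0.4444 -0.0163  0.0743]
tray ((0.5355716943740845, 0.2456609606742859), (0.1137688159942627, 0.30070367455482483), 79.15489196777344)
side table z -0.0012125712496842689
red cap 65 [ 0.4986 -0.2111  0.1503] [0.025 0.006]
   wall 159 [ 0.5017 -0.1955] 0.0252
   pad 100 z 0.0128 minEncl ((0.4807547330856323, -0.1781528890132904), 0.0242021344602108)
yel cap 314 [ 0.4879 -0.3484  0.1196] [0.043 0.055]
   wall 1185 [ 0.5053 -0.3168] 0.0418
   pad 502 z 0.0131 minEncl ((0.558292031288147, -0.1617763191461563), 0.22065295279026031)
blu cap 62 [ 0.4258 -0.2726  0.1376] [0.016 0.021]
   wall 1018 [ 0.5866 -0.1494] 0.2142
   pad 788 z 0.013 minEncl ((0.6443908214569092, -0.2176659107208252), 0.2538001239299774)
gauge 475 [ 0.4985 -0.2659  0.061 ] ((0.45991212129592896, -0.16671423614025116), 0.13203509151935577)
cradle bb [324 192] [362 212]
cradle [0.6467 0.0196] 0.0434 40 z med 0.0035
jar 255 [ 0.4409 -0.0208  0.073 ]
```

{"fn": "step_arm", "kwargs": {"motion": [[8.5, 3, -2, -3, 3], [8.5, 7, -4, -5, 6], [8.5, 11, -6.2, -7, 10], [8.5, 15, -8.5, -7, 14], [8.5, 19, -10.8, -7, 18], [8.5, 23, -13, -7, 22], [8.5, 27, -15.3, -7, 26], [8.5, 31, -17.6, -7, 30], [8.5, 35, -19.8, -7, 33], [8.5, 38.6, -21.9, -7, 33], [8.5, 38.6, -21.9, -7, 33], [8.5, 38.6, -21.9, -7, 33]]}}

```text
time: 1.3
tool_pos: [0.53, -0.2752, 0.3007]
tcp_rot: [3.128, -0.291, -0.002]
wrist_force: [-0.1, -1.0, -0.4]
width: 0.995
grip_force: 0.0
```

```bash
python3 - <<'E'
from h import *
s=bot.read_state();print(s['time'],s['tool_pos'],R.from_rotvec(s['tcp_rot']).as_matrix().round(3),s['q'])
im,d,K,Rm,o,c=cam('wrist')
cv2.imwrite('pics/w1.png',im[:,:,::-1]); np.savez('w1.npz',im=im,d=d,K=K,R=Rm,o=o); print(o)
E
```

```text
1.3 [ 0.5299792  -0.27520393  0.30066986] [[ 0.983 -0.185 -0.001]
 [-0.185 -0.983  0.   ]
 [-0.001  0.    -1.   ]] [-5.20346875e-01  8.28678385e-02  1.68759455e+00 -5.40215204e-04
  1.37225883e+00  1.23618248e+00]
[ 0.59779512 -0.28760817  0.44334293]
```

View pics/w1.png

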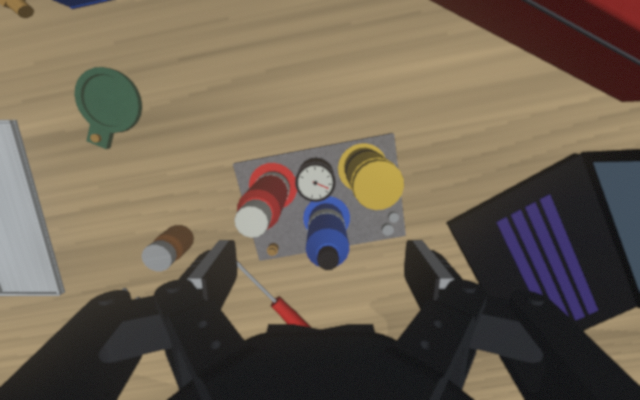

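The wrist view shows the red cap at (252,221), yellow lid (378,185), blue cap (328,257), gauge dial (315,182) and cradle (108,100).

```bash
python3 - <<'E'
from m import *
def blob(m,u,v):
    n,l,st,ce=cv2.connectedComponentsWithStats(cv2.morphologyEx(m.astype(np.uint8),cv2.MORPH_OPEN,np.ones((3,3))))
    return l==l[v,u]
for n,pts in (('w1',dict(red=(252,221),yel=(380,187),blu=(328,258),gau=(310,178),cr=(80,110),jar=(157,256))),('top0',dict(red=(430,217),yel=(500,216),blu=(466,256),gau=(445,222),cr=(330,140),jar=(330,247)))):
    f=np.load(n+'.npz'); im,d,K,Rm,o=[f[k] for k in('im','d','K','R','o')]
    hsv=cv2.cvtColor(im,cv2.COLOR_RGB2HSV).astype(int);H,S,V=[hsv[...,i] for i in range(3)]
    W=world(d,K,Rm,o); z=W[...,2]
    M=dict(red=((S<70)&(V>120),.15+.014),yel=((H>18)&(H<35)&(S>130)&(z>.125),.134),blu=((V<75)&(z>.13)&(z<.17),.149),gau=((S<70)&(V>130),.062),cr=((H>60)&(H<95)&(S>60),.010),jar=((S<60)&(z>.065)&(z<.085),.075))
    for k,(u,v) in pts.items():
        m,h=M[k]; b=blob(m,u,v); c=circ(b)[:,0]
        Q=np.array([ray(p,h,K,Rm,o)[:2] for p in c]); E=Q
        for _ in range(12 if k=='cr' else 2):
            cc,rr=fitc(E); e=abs(np.hypot(*(Q-cc).T)-rr); E=Q[e<max(.002,np.percentile(e,80 if k=='cr' else 95))]
        me=cv2.minEnclosingCircle(Q.astype(np.float32))
        print(n,k,b.sum(),'fit',cc.round(4),rr.round(4),'encl',np.round(me[0],4),round(me[1],4),'hz',np.median(z[b]).round(3))
E
```

```text
w1 red 929 fit [ 0.5019 -0.1952] 0.0183 encl [ 0.5016 -0.1953] 0.0192 hz 0.164
w1 yel 1948 fit [ 0.5092 -0.3366] 0.0279 encl [ 0.5092 -0.3366] 0.0289 hz 0.134
w1 blu 371 fit [ 0.438  -0.2662] 0.0128 encl [ 0.4381 -0.2657] 0.0144 hz 0.149
w1 gau 870 fit [ 0.508  -0.2632] 0.0229 encl [ 0.508  -0.2631] 0.0237 hz 0.063
w1 cr 252952 fit [ 0.2356 -0.2185] 0.5811 encl [ 0.2344 -0.2181] 0.6661 hz 0.002
w1 jar 741 fit [ 0.444  -0.0212] 0.023 encl [ 0.4422 -0.0221] 0.0254 hz 0.075
top0 red 729 fit [ 0.5038 -0.2141] 0.0286 encl [ 0.5042 -0.2134] 0.0369 hz 0.064
top0 yel 781 fit [ 0.5084 -0.3338] 0.0285 encl [ 0.5084 -0.3337] 0.03 hz 0.133
top0 blu 164 fit [ 0.4346 -0.2626] 0.0122 encl [ 0.4353 -0.2625] 0.0137 hz 0.148
top0 gau 712 fit [ 0.5079 -0.245 ] 0.0327 encl [ 0.5079 -0.2444] 0.0424 hz 0.064
top0 cr 1305 fit [0.6705 0.0149] 0.0438 encl [0.6591 0.0189] 0.0568 hz 0.005
top0 jar 352 fit [ 0.4442 -0.0165] 0.0203 encl [ 0.4445 -0.0167] 0.0213 hz 0.074
```

{"fn": "step_arm", "kwargs": {"motion": [[8.5, -2, -3.7, 4, 0], [8.5, -4.2, -7.3, 7, 0], [8.5, -4.2, -7.3, 10, 0], [8.5, -4.2, -7.3, 13, 0], [8.5, -4.2, -7.3, 16, 0], [8.5, -4.2, -7.3, 18.5, 0], [8.5, -4.2, -7.3, 20.3, 0], [8.5, -4.2, -7.3, 20.3, 0], [8.5, -4.2, -7.3, 20.3, 0], [3, -4.2, -7.3, 20.3, 0], [3, -4.2, -7.3, 20.3, 0], [3, -4.2, -7.3, 20.3, 0], [3, -4.2, -7.3, 20.3, 0], [3, -4.2, -7.3, 20.3, 0], [3, -4.2, -7.3, 20.3, 0], [3, -4.2, -7.3, 20.3, 0]], "force": 50}}

```text
time: 2.95
tool_pos: [0.5034, -0.197, 0.1001]
tcp_rot: [3.127, -0.295, 0.004]
wrist_force: [0.7, 0.4, 5.5]
width: 0.587
grip_force: 52.6
```

{"fn": "step_arm", "kwargs": {"motion": [[3, 0, 0, -2, 0], [3, 0, 0, -5, 0], [3, 0, 0, -8.5, 0], [3, 0, -1, -11.5, 0], [3, 0.3, -3.5, -12, 0], [3, 0.6, -7, -12, 0], [3, 0.9, -11, -12, 0], [3, 1.2, -15, -12, 0], [3, 1.5, -19, -12, 0], [3, 1.8, -23, -12, 0], [3, 2.1, -27, -12, 0], [3, 2.5, -31, -12, 0], [3, 2.8, -35, -12, 0], [3, 3.1, -38.5, -12, 0], [3, 3.3, -41.5, -12, 0], [3, 3.5, -43.3, -11.5, 0], [3, 3.5, -44.1, -10, 0], [3, 3.5, -44.1, -7.5, 0], [3, 3.5, -44.1, -5, 0], [3, 3.5, -44.1, -3, 0]]}}

```text
time: 4.95
tool_pos: [0.6172, 0.2283, 0.1247]
tcp_rot: [3.125, -0.296, -0.006]
wrist_force: [-0.8, -0.3, -3.5]
width: 0.589
grip_force: 53.1
```

```bash
python3 - <<'E'
from m import *
s=bot.read_state();print(s['time'],s['tool_pos'],s['wrist_force'],s['q'])
im,d,K,Rm,o,c=cam('wrist')
cv2.imwrite('pics/w2.png',im[:,:,::-1]); np.savez('w2.npz',im=im,d=d,K=K,R=Rm,o=o)
E
```

```text
4.95 [0.61720105 0.22830079 0.12472381] [-0.75823887 -0.28451368 -3.52803317] [ 3.16857163e-01  3.16364641e-01  1.74096103e+00 -8.85333767e-04
  1.08864896e+00  2.07672489e+00]
```

View pics/w2.png

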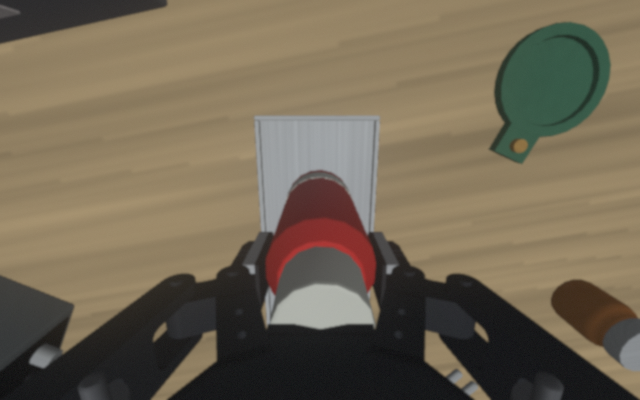

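The picture shows the red can centred over the tray (walls at columns 255 and 380), far end clear.

{"fn": "step_arm", "kwargs": {"motion": [[3, 0, 0, 1.5, 0], [3, 0, 0, 2.8, 0], [3, 0, 0, 3.4, 0], [3, 0, 0, 3.4, 0], [3, 0, 0, 3.4, 0], [8.5, 0, 0, 3.4, 0], [8.5, 0, 0, 3.4, 0], [8.5, 0, 0, 3.4, 0], [8.5, 0, 0, 3.4, 0], [8.5, 0, 0, 3.4, 0], [8.5, 0, 0, 1.5, 0], [8.5, 0, 0, -2, 0], [8.5, 0, 0, -6, 0], [8.5, 0, 0, -9, 0], [8.5, 0, 0, -9, 0]]}}

```text
time: 6.5
tool_pos: [0.6225, 0.2313, 0.2253]
tcp_rot: [-3.123, 0.295, -0.016]
wrist_force: [1.2, -0.3, 0.3]
width: 0.997
grip_force: 0.0
```

```bash
cat >> m.py <<'E'
def cradle(n):
    f=np.load(n+'.npz') if isinstance(n,str) else n; im,d,K,Rm,o=[f[k] for k in('im','d','K','R','o')]
    hsv=cv2.cvtColor(im,cv2.COLOR_RGB2HSV).astype(int);H,S,V=[hsv[...,i] for i in range(3)]
    m=((H>60)&(H<95)&(S>60)&(abs(world(d,K,Rm,o)[...,2])<.03)).astype(np.uint8)
    m=cv2.morphologyEx(m,cv2.MORPH_OPEN,np.ones((3,3)))
    c=circ(m)[:,0]; Q=np.array([ray(p,.010,K,Rm,o)[:2] for p in c]); E=Q
    for _ in range(15):
        cc,rr=fitc(E); e=abs(np.hypot(*(Q-cc).T)-rr); E=Q[e<max(.0015,np.percentile(e,60))]
    return cc,rr,len(E),len(Q)
E
python3 - <<'E'
from m import *
for n in('w1','w2','top0'): print(n,cradle(n))
s=bot.read_state();print(s['time'],s['tool_pos'],s['wrist_force'],R.from_rotvec(s['tcp_rot']).as_matrix()[:2,:2].round(4))
im,d,K,Rm,o,c=cam('wrist')
cv2.imwrite('pics/w3.png',im[:,:,::-1]); np.savez('w3.npz',im=im,d=d,K=K,R=Rm,o=o)
E
```

```text
w1 (array([0.67107551, 0.01336885]), np.float64(0.04325789695952864), 151, 214)
w2 (array([0.67204126, 0.01639799]), np.float64(0.04450687073350646), 294, 424)
top0 (array([0.67082656, 0.01471634]), np.float64(0.043634252712796015), 99, 131)
6.5 [0.62250061 0.23125227 0.22532382] [ 1.17394088 -0.29009725  0.34165616] [[ 0.9823 -0.187 ]
 [-0.187  -0.9824]]
```

View pics/w3.png

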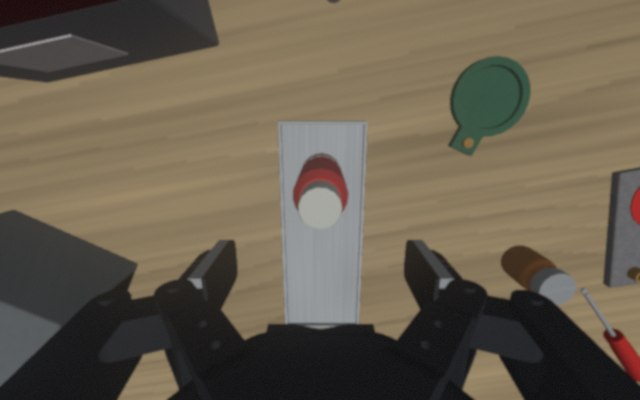

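The red can stands in the tray, at (320,205), with the tray running from column 280 to 365.

{"fn": "step_arm", "kwargs": {"motion": [[8.5, 0, 3, 0, 0], [8.5, 0, 7, 0, 0], [8.5, 0, 12, 0, 0], [8.5, 0, 17, 0, 0], [8.5, 0, 22, 0, 0], [8.5, 0, 27, 0, 0], [8.5, 0, 32, 0, 0], [8.5, 0, 37, 0, 0], [8.5, 0, 42, 0, 0], [8.5, 0, 47, 0, 0], [8.5, 0, 51, 0, 0], [8.5, 0, 54.5, 0, 0], [8.5, 0, 57, 1, 0], [8.5, 0, 57.8, 3, 0], [8.5, 0, 57.8, 4, 0], [8.5, 0, 57.8, 4, 0], [8.5, 0, 57.8, 4, 0], [8.5, 0, 57.8, 4, 0], [8.5, 0, 57.8, 4, 0]]}}

```text
time: 8.45
tool_pos: [0.5118, -0.3374, 0.1794]
tcp_rot: [3.127, -0.293, 0.002]
wrist_force: [-0.7, 0.2, -0.6]
width: 0.998
grip_force: 0.0
```

```bash
cat >> m.py <<'E'
def to(x,y,z,ang=None):
    s=bot.read_state(); M=R.from_rotvec(s['tcp_rot']).as_matrix(); dl=M.T@(np.array([x,y,z])-s['tool_pos'])
    print('t',round(s['time'],2),'pos',s['tool_pos'].round(4),'F',s['wrist_force'].round(1),'xang',np.degrees(np.arctan2(M[1,0],M[0,0])).round(2),'q6',s['q'][5].round(2),'shift cm',(dl*100).round(2))
E
python3 -c "
from m import *
to(.509,-.3365,.082)"
```

```text
t 8.45 pos [ 0.5118 -0.3374  0.1794] F [-0.7  0.2 -0.6] xang -10.72 q6 1.13 shift cm [-0.3  -0.04  9.74]
```

{"fn": "step_arm", "kwargs": {"motion": [[8.5, -0.3, 0, 3, 0], [8.5, -0.3, 0, 6, 0], [8.5, -0.3, 0, 8.5, 0], [8.5, -0.3, 0, 9.7, 0], [8.5, -0.3, 0, 9.7, 0], [8.5, -0.3, 0, 9.7, 0], [3, -0.3, 0, 9.7, 0], [3, -0.3, 0, 9.7, 0], [3, -0.3, 0, 9.7, 0], [3, -0.3, 0, 9.7, 0], [3, -0.3, 0, 9.7, 0], [3, -0.3, 0, 9.7, 0]]}}

```text
time: 9.65
tool_pos: [0.5094, -0.338, 0.0835]
tcp_rot: [3.126, -0.295, 0.005]
wrist_force: [-0.5, 1.5, 6.3]
width: 0.689
grip_force: 55.0
```

```bash
python3 -c "
from m import *
to(.5356,.2457,.12)"
```

```text
t 9.65 pos [ 0.5094 -0.338   0.0835] F [-0.5  1.5  6.3] xang -10.78 q6 1.13 shift cm [ -8.34 -57.82  -3.76]
```

{"fn": "step_arm", "kwargs": {"motion": [[3, 0, 0, -2, 0], [3, 0, 0, -5, 0], [3, 0, 0, -8.5, 0], [3, 0, -1, -11.5, 0], [3, -0.5, -4, -12, 0], [3, -1.1, -8, -12, 0], [3, -1.7, -12.5, -12, 0], [3, -2.4, -17, -12, 0], [3, -3.1, -21.5, -12, 0], [3, -3.8, -26, -12, 0], [3, -4.4, -30.5, -12, 0], [3, -5, -35, -12, 0], [3, -5.7, -39.5, -12, 0], [3, -6.3, -44, -12, 0], [3, -7, -48.5, -12, 0], [3, -7.7, -52.5, -12, 0], [3, -8.2, -55.5, -11, 0], [3, -8.3, -57.4, -9, 0], [3, -8.3, -57.8, -7, 0], [3, -8.3, -57.8, -5, 0]]}}

```text
time: 11.65
tool_pos: [0.5335, 0.247, 0.1294]
tcp_rot: [3.127, -0.292, -0.003]
wrist_force: [-0.4, -1.0, -4.3]
width: 0.689
grip_force: 55.8
```

```bash
python3 -c "
from m import *
to(.5356,.2457,.0735)"
```

```text
t 11.65 pos [0.5335 0.247  0.1294] F [-0.4 -1.  -4.3] xang -10.67 q6 2.15 shift cm [0.24 0.09 5.59]
```

{"fn": "step_arm", "kwargs": {"motion": [[3, 0.2, 0.1, 2, 0], [3, 0.2, 0.1, 4, 0], [3, 0.2, 0.1, 5.2, 0], [3, 0.2, 0.1, 5.6, 0], [3, 0.2, 0.1, 5.6, 0], [3, 0.2, 0.1, 5.6, 0], [8.5, 0.2, 0.1, 5.6, 0], [8.5, 0.2, 0.1, 5.6, 0], [8.5, 0.2, 0.1, 5.6, 0], [8.5, 0.2, 0.1, 5.6, 0], [8.5, 0.2, 0.1, 5.6, 0], [8.5, 0.2, 0.1, 4, 0], [8.5, 0.2, 0.1, 0, 0], [8.5, 0.2, 0.1, -4, 0], [8.5, 0.2, 0.1, -7, 0], [8.5, 0.2, 0.1, -7, 0], [8.5, 0.2, 0.1, -7, 0]]}}

```text
time: 13.35
tool_pos: [0.5372, 0.2452, 0.2035]
tcp_rot: [-3.126, 0.295, -0.005]
wrist_force: [0.0, -0.6, -0.7]
width: 0.997
grip_force: 0.0
```

```bash
python3 -c "
from m import *
to(.438,-.266,.18)"
```

```text
t 13.35 pos [0.5372 0.2452 0.2035] F [ 0.  -0.6 -0.7] xang -10.78 q6 2.14 shift cm [-0.19 52.07  2.25]
```

{"fn": "step_arm", "kwargs": {"motion": [[8.5, 0, 2, 0, 0], [8.5, 0, 6, 0, 0], [8.5, 0, 11, 0, 0], [8.5, 0, 16, 0, 0], [8.5, 0, 21, 0, 0], [8.5, 0, 26, 0, 0], [8.5, 0, 31, 0, 0], [8.5, 0, 36, 0, 0], [8.5, 0, 41, 0, 0], [8.5, 0, 45.5, 0, 0], [8.5, -0.2, 49, 0, 0], [8.5, -0.2, 51.5, 0, 0], [8.5, -0.2, 52.1, 1, 0], [8.5, -0.2, 52.1, 2, 0], [8.5, -0.2, 52.1, 2, 0], [8.5, -0.2, 52.1, 2, 0], [8.5, -0.2, 52.1, 2, 0]]}}

```text
time: 15.05
tool_pos: [0.4372, -0.2656, 0.1812]
tcp_rot: [-3.128, 0.292, 0.0]
wrist_force: [-0.5, -0.0, -0.1]
width: 0.998
grip_force: 0.0
```

```bash
python3 -c "
from m import *
to(.438,-.266,.083)"
```

```text
t 15.05 pos [ 0.4372 -0.2656  0.1812] F [-0.5 -0.  -0.1] xang -10.68 q6 1.16 shift cm [0.09 0.03 9.82]
```

{"fn": "step_arm", "kwargs": {"motion": [[8.5, 0.1, 0, 3, 0], [8.5, 0.1, 0, 6, 0], [8.5, 0.1, 0, 8.7, 0], [8.5, 0.1, 0, 9.9, 0], [8.5, 0.1, 0, 9.9, 0], [8.5, 0.1, 0, 9.9, 0], [3, 0.1, 0, 9.9, 0], [3, 0.1, 0, 9.9, 0], [3, 0.1, 0, 9.9, 0], [3, 0.1, 0, 9.9, 0], [3, 0.1, 0, 9.9, 0], [3, 0.1, 0, 9.9, 0]]}}

```text
time: 16.25
tool_pos: [0.4392, -0.2675, 0.0841]
tcp_rot: [3.127, -0.295, 0.005]
wrist_force: [0.0, 1.4, 6.3]
width: 0.642
grip_force: 54.1
```

```bash
python3 -c "
from m import *
to(.452,.2617,.12)"
```

```text
t 16.25 pos [ 0.4392 -0.2675  0.0841] F [0.  1.4 6.3] xang -10.8 q6 1.16 shift cm [ -8.64 -52.22  -3.66]
```

{"fn": "step_arm", "kwargs": {"motion": [[3, 0, 0, -2, 0], [3, 0, 0, -5, 0], [3, 0, 0, -8.5, 0], [3, 0, 0, -11.5, 0], [3, 0, -1, -12, 0], [3, -0.7, -4, -12, 0], [3, -1.4, -8, -12, 0], [3, -2.1, -12.5, -12, 0], [3, -2.8, -17, -12, 0], [3, -3.6, -21.5, -12, 0], [3, -4.3, -26, -12, 0], [3, -5, -30.5, -12, 0], [3, -5.8, -35, -12, 0], [3, -6.5, -39.5, -12, 0], [3, -7.3, -44, -12, 0], [3, -8, -48, -12, 0], [3, -8.6, -50.5, -11, 0], [3, -8.6, -52, -9, 0], [3, -8.6, -52.2, -7, 0], [3, -8.6, -52.2, -5, 0]]}}

```text
time: 18.25
tool_pos: [0.4489, 0.2626, 0.1292]
tcp_rot: [3.126, -0.292, -0.005]
wrist_force: [-0.1, -0.6, -3.7]
width: 0.64
grip_force: 54.9
```

```bash
python3 -c "
from m import *
to(.452,.2617,.0741)"
```

```text
t 18.25 pos [0.4489 0.2626 0.1292] F [-0.1 -0.6 -3.7] xang -10.68 q6 2.24 shift cm [0.34 0.03 5.51]
```

Lower, release, rise high enough to look at the tray and cradle.

{"fn": "step_arm", "kwargs": {"motion": [[3, 0.3, 0, 2, 0], [3, 0.3, 0, 4, 0], [3, 0.3, 0, 5.1, 0], [3, 0.3, 0, 5.5, 0], [3, 0.3, 0, 5.5, 0], [3, 0.3, 0, 5.5, 0], [8.5, 0.3, 0, 5.5, 0], [8.5, 0.3, 0, 5.5, 0], [8.5, 0.3, 0, 5.5, 0], [8.5, 0.3, 0, 5.5, 0], [8.5, 0.3, 0, 5.5, 0], [8.5, 0.3, 0, 4, 0], [8.5, 0.3, 0, 0, 0], [8.5, 0.3, 0, -4, 0], [8.5, 0.3, 0, -8, 0], [8.5, 0.3, 0, -12, 0], [8.5, 0.3, 0, -16, 0], [8.5, 0.3, 0, -18, 0], [8.5, 0.3, 0, -18, 0], [8.5, 0.3, 0, -18, 0]]}}

```text
time: 20.25
tool_pos: [0.454, 0.2615, 0.313]
tcp_rot: [-3.127, 0.295, -0.002]
wrist_force: [0.4, -0.0, -0.5]
width: 0.994
grip_force: 0.0
```

```bash
python3 -c "
from m import *
to(.508,-.263,.18)
im,d,K,Rm,o,c=cam('wrist')
cv2.imwrite('pics/w4.png',im[:,:,::-1]); np.savez('w4.npz',im=im,d=d,K=K,R=Rm,o=o)
im,d,K,Rm,o,c=cam('top')
cv2.imwrite('pics/t4.png',im[:,:,::-1]); np.savez('t4.npz',im=im,d=d,K=K,R=Rm,o=o)
print(cradle('w4'))"
```

```text
t 20.25 pos [0.454  0.2615 0.313 ] F [ 0.4 -0.  -0.5] xang -10.78 q6 2.23 shift cm [15.1  50.53 13.28]
(array([0.62209471, 0.05070824]), np.float64(0.01313846348854548), 41, 69)
```

View pics/w4.png

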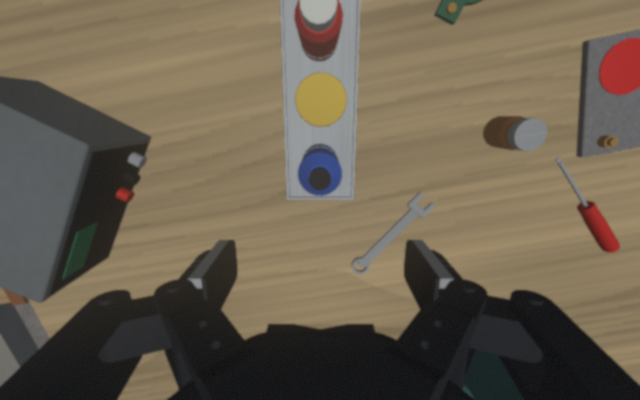

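View pics/t4.png

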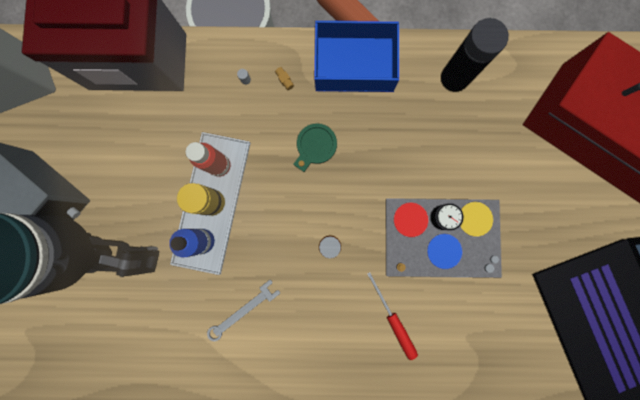

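All three cans stand upright in the tray: wrist view (318,30), (320,99), (320,173). The pads are uncovered at (410,220), (476,219) and (444,251) in the top view.

```bash
cat >> m.py <<'E'
def pads(n):
    f=np.load(n+'.npz'); im,d,K,Rm,o=[f[k] for k in('im','d','K','R','o')]
    hsv=cv2.cvtColor(im,cv2.COLOR_RGB2HSV).astype(int);H,S,V=[hsv[...,i] for i in range(3)]
    W=world(d,K,Rm,o); b=(abs(W[...,2]-.014)<.012)&(abs(W[...,0]-.48)<.12)&(abs(W[...,1]+.265)<.125)
    for k,m in dict(red=((H<8)|(H>172))&(S>130),yel=(H>18)&(H<35)&(S>130),blu=(H>100)&(H<125)&(S>120)).items():
        c=circ(cv2.morphologyEx((m&b).astype(np.uint8),cv2.MORPH_OPEN,np.ones((3,3))))[:,0]; Q=np.array([ray(p,.014,K,Rm,o)[:2] for p in c]); E=Q
        for _ in range(8):
            cc,rr=fitc(E); e=abs(np.hypot(*(Q-cc).T)-rr); E=Q[e<max(.0015,np.percentile(e,75))]
        print(n,k,cc.round(4),rr.round(4),len(E),len(Q))
def caps(n,hs):
    f=np.load(n+'.npz'); im,d,K,Rm,o=[f[k] for k in('im','d','K','R','o')]
    W=world(d,K,Rm,o); z=W[...,2]
    for k,(h,box) in hs.items():
        b=(abs(z-h)<.008)&(W[...,0]>box[0])&(W[...,0]<box[1])&(W[...,1]>box[2])&(W[...,1]<box[3])
        if b.sum()<20: print(k,'none');continue
        c=circ(b)[:,0]; Q=np.array([ray(p,h,K,Rm,o)[:2] for p in c]); cc,rr=fitc(Q); print(n,k,cc.round(4),rr.round(4),b.sum(),'z',np.median(z[b]).round(4))
E
python3 -c "
from m import *
pads('t4')
print(cradle('t4'))
T=dict(red=(.154,(.57,.67,.15,.32)),yel=(.124,(.48,.59,.15,.32)),blu=(.139,(.4,.5,.15,.32)))
for n in('w4','t4'):caps(n,T)
"
```

```text
t4 red [ 0.5026 -0.1934] 0.0364 95 96
t4 yel [ 0.506  -0.3351] 0.0361 78 97
t4 blu [ 0.4353 -0.2662] 0.0366 96 100
(array([0.67076021, 0.01488564]), np.float64(0.04362822443903514), 96, 136)
w4 red [0.6125 0.2337] 0.0146 841 z 0.154
w4 yel [0.535  0.2459] 0.0281 2183 z 0.1242
w4 blu [0.4501 0.2633] 0.0125 394 z 0.1392
t4 red [0.6191 0.2317] 0.0176 311 z 0.1529
t4 yel [0.5363 0.2451] 0.0283 738 z 0.1231
t4 blu [0.4512 0.2627] 0.0125 167 z 0.1379
```

{"fn": "step_arm", "kwargs": {"motion": [[8.5, 1, 3, 0, 0], [8.5, 3, 7, 0, 0], [8.5, 5, 12, 0, 0], [8.5, 7, 16.5, 0, 0], [8.5, 9, 21, 0, 0], [8.5, 11, 25.5, 0, 0], [8.5, 13, 30, 0, 0], [8.5, 15, 34.5, 0, 0], [8.5, 17, 39, 0, 0], [8.5, 17.5, 43, 0, 0], [8.5, 17.5, 46, 0, 0], [8.5, 17.5, 48, 0, 0], [8.5, 17.5, 48, 0, 0], [8.5, 17.5, 48, 0, 0], [8.5, 17.5, 48, 0, 0]]}}

```text
time: 21.85
tool_pos: [0.5359, -0.2417, 0.3112]
tcp_rot: [-3.127, 0.294, 0.003]
wrist_force: [-0.5, -0.4, -0.5]
width: 0.995
grip_force: 0.0
```

```bash
python3 -c "
from m import *
im,d,K,Rm,o,c=cam('wrist')
cv2.imwrite('pics/w5.png',im[:,:,::-1]); np.savez('w5.npz',im=im,d=d,K=K,R=Rm,o=o)
pads('w5'); print(cradle('w5'))
caps('w5',dict(g=(.062,(.45,.56,-.31,-.21))))
to(.508,-.263,.03)"
```

```text
w5 red [ 0.5025 -0.1942] 0.0361 127 128
w5 yel [ 0.506  -0.3358] 0.0356 127 134
w5 blu [ 0.4349 -0.267 ] 0.0358 103 123
(array([0.67101338, 0.01351256]), np.float64(0.043121902502324685), 156, 201)
w5 g [ 0.5079 -0.2637] 0.028 1252 z 0.0629
t 21.9 pos [ 0.5361 -0.2416  0.3116] F [-0.3 -0.3 -0.5] xang -10.72 q6 1.29 shift cm [-2.33  2.65 28.16]
```

View pics/w5.png

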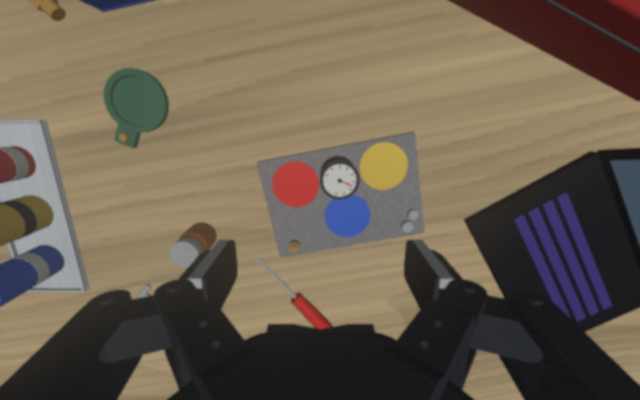

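Everything agrees across views: the gauge at (340,180) is clear of neighbours.

{"fn": "step_arm", "kwargs": {"motion": [[8.5, -1, 1.3, 4, 0], [8.5, -2.3, 2.6, 8, 0], [8.5, -2.3, 2.6, 12, 0], [8.5, -2.3, 2.6, 16, 0], [8.5, -2.3, 2.6, 20, 0], [8.5, -2.3, 2.6, 24, 0], [8.5, -2.3, 2.6, 26.5, 0], [8.5, -2.3, 2.6, 27.8, 0], [8.5, -2.3, 2.6, 27.8, 0], [8.5, -2.3, 2.6, 27.8, 0], [3, -2.3, 2.6, 27.8, 0], [3, -2.3, 2.6, 27.8, 0], [3, -2.3, 2.6, 27.8, 0], [3, -2.3, 2.6, 27.8, 0], [3, -2.3, 2.6, 27.8, 0], [3, -2.3, 2.6, 27.8, 0]]}}

```text
time: 23.5
tool_pos: [0.5103, -0.2648, 0.0366]
tcp_rot: [3.126, -0.295, 0.006]
wrist_force: [0.0, 0.7, 6.0]
width: 0.643
grip_force: 53.5
```

```bash
python3 -c "
from m import *
to(.671,.0148,.1)"
```

```text
t 23.5 pos [ 0.5103 -0.2648  0.0366] F [0.  0.7 6. ] xang -10.8 q6 1.24 shift cm [ 10.57 -30.47  -6.33]
```

{"fn": "step_arm", "kwargs": {"motion": [[3, 0, 0, -2, 0], [3, 0, 0, -4.5, 0], [3, 0.5, -1.5, -6, 0], [3, 1.8, -5, -6, 0], [3, 3.2, -9, -6, 0], [3, 4.6, -13, -6, 0], [3, 6, -17, -6, 0], [3, 7.5, -21, -6, 0], [3, 8.8, -25, -6, 0], [3, 10, -28.3, -6, 0], [3, 10.8, -30, -6, 0], [3, 10.8, -30.4, -6, 0], [3, 10.8, -30.4, -5, 0], [3, 10.8, -30.4, -4, 0], [3, 10.8, -30.4, -4, 0], [3, 10.8, -30.4, -4, 0]]}}

```text
time: 25.1
tool_pos: [0.6702, 0.0132, 0.073]
tcp_rot: [3.127, -0.298, -0.004]
wrist_force: [-0.7, -0.5, -2.4]
width: 0.637
grip_force: 53.6
```

```bash
python3 -c "
from m import *
to(.6734,.0144,.0286)
im,d,K,Rm,o,c=cam('wrist')
cv2.imwrite('pics/w6.png',im[:,:,::-1]); np.savez('w6.npz',im=im,d=d,K=K,R=Rm,o=o)
s=bot.read_state(); caps('w6',dict(g=(s['tool_pos'][2]-.0246+.05,(.62,.72,-.04,.07))))
"
```

```text
t 25.1 pos [0.6702 0.0132 0.073 ] F [-0.7 -0.5 -2.4] xang -10.87 q6 1.74 shift cm [ 0.3  -0.18  4.44]
w6 g [0.6706 0.0133] 0.0318 11968 z 0.0991
```

View pics/w6.png

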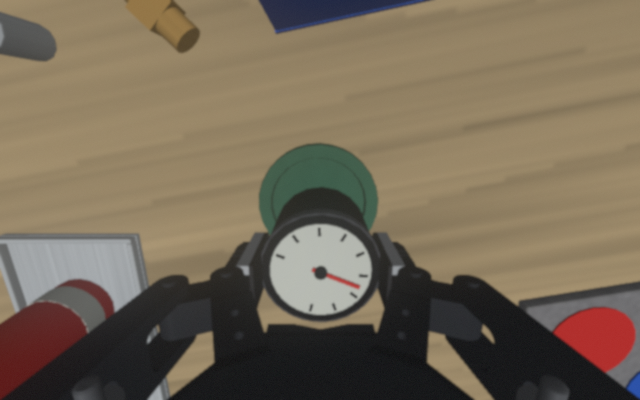

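```bash
python3 -c "
from m import *
f=np.load('w6.npz'); im,d,K,Rm,o=[f[k] for k in('im','d','K','R','o')]
hsv=cv2.cvtColor(im,cv2.COLOR_RGB2HSV).astype(int);H,S,V=[hsv[...,i] for i in range(3)]
b=np.zeros(d.shape,bool);b[205:325,255:385]=1
m=cv2.morphologyEx((b&(S<60)&(V>130)).astype(np.uint8),cv2.MORPH_CLOSE,np.ones((9,9)))
Q=np.array([ray(p,.0985,K,Rm,o)[:2] for p in circ(m)[:,0]]);E=Q
for _ in range(5):
    cc,rr=fitc(E);e=abs(np.hypot(*(Q-cc).T)-rr);E=Q[e<max(.001,np.percentile(e,80))]
print('dial',cc,rr)
g=(H>60)&(H<95)&(S>60); c=circ(cv2.morphologyEx(g.astype(np.uint8),cv2.MORPH_OPEN,np.ones((3,3))))[:,0]
c=c[c[:,1]<215]; c=np.array([p for p in c if p[1]<=c[abs(c[:,0]-p[0])<1][:,1].min()+1])
Q=np.array([ray(p,.01,K,Rm,o)[:2] for p in c])
print('cradle arc',fitc(Q),len(Q))
from scipy.optimize import least_squares
for r in(.044,.046): print(r,least_squares(lambda p:np.hypot(*(Q-p).T)-r,[.67,.015]).x)
"
```

```text
dial [0.66814168 0.01391938] 0.023470931761461002
cradle arc (array([0.67294085, 0.01466585]), np.float64(0.04363048406003251)) 139
0.044 [0.67249698 0.01475432]
0.046 [0.67010557 0.01523316]
```

{"fn": "step_arm", "kwargs": {"motion": [[3, 0.3, -0.2, 1.5, 0], [3, 0.3, -0.2, 3, 0], [3, 0.3, -0.2, 4, 0], [3, 0.3, -0.2, 4.4, 0], [3, 0.3, -0.2, 4.4, 0], [3, 0.3, -0.2, 4.4, 0], [8.5, 0.3, -0.2, 4.4, 0], [8.5, 0.3, -0.2, 4.4, 0], [8.5, 0.3, -0.2, 4.4, 0], [8.5, 0.3, -0.2, 4.4, 0], [8.5, 0.3, -0.2, 4.4, 0], [8.5, 0.3, -0.2, 3, 0], [8.5, 0.3, -0.2, 0, 0], [8.5, 0.3, -0.2, -4, 0], [8.5, 0.3, -0.2, -8, 0], [8.5, 0.3, -0.2, -12, 0], [8.5, 0.3, -0.2, -15, 0], [8.5, 0.3, -0.2, -15, 0], [8.5, 0.3, -0.2, -15, 0]]}}

```text
time: 27.05
tool_pos: [0.6757, 0.0158, 0.2267]
tcp_rot: [-3.127, 0.295, -0.006]
wrist_force: [-0.3, -0.4, -0.7]
width: 0.997
grip_force: 0.0
```

```bash
python3 -c "
from m import *
to(.4508,.263,.22)
im,d,K,Rm,o,c=cam('wrist')
cv2.imwrite('pics/w7.png',im[:,:,::-1]); np.savez('w7.npz',im=im,d=d,K=K,R=Rm,o=o)
caps('w7',dict(g=(.054,(.62,.72,-.04,.07)))); print(cradle('w7'))
"
```

```text
t 27.05 pos [0.6757 0.0158 0.2267] F [-0.3 -0.4 -0.7] xang -10.78 q6 1.75 shift cm [-26.72 -20.07   0.59]
w7 g [0.6725 0.0163] 0.0281 1937 z 0.0548
(array([0.67321549, 0.01378364]), np.float64(0.04131759188554839), 180, 301)
```

View pics/w7.png

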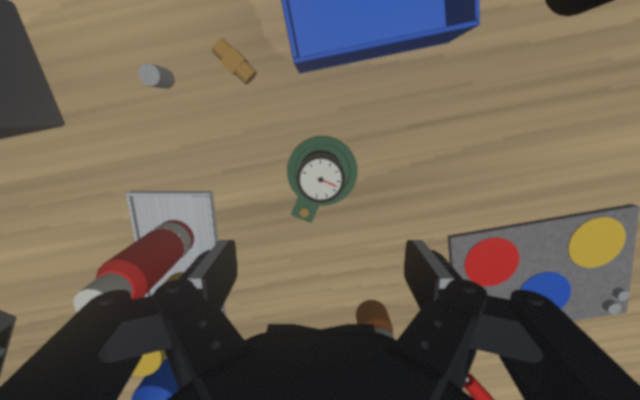

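The gauge sits dial up in the recess at (320,178), top at 55 mm, about 3 mm off centre. Now the blue can.

{"fn": "step_arm", "kwargs": {"motion": [[8.5, -2, -1.5, 0, 0], [8.5, -5, -4, 0, 0], [8.5, -8.5, -6.5, 0, 0], [8.5, -12, -9, 0, 0], [8.5, -15.5, -11.7, 0, 0], [8.5, -19, -14.5, 0, 0], [8.5, -22.5, -17, 0, 0], [8.5, -25.5, -19, 0, 0], [8.5, -26.7, -20.1, 1, 0], [8.5, -26.7, -20.1, 3, 0], [8.5, -26.7, -20.1, 4, 0], [8.5, -26.7, -20.1, 4, 0], [8.5, -26.7, -20.1, 4, 0]]}}

```text
time: 28.4
tool_pos: [0.45, 0.2626, 0.1835]
tcp_rot: [3.126, -0.296, -0.003]
wrist_force: [0.7, -0.7, 0.0]
width: 0.993
grip_force: 0.0
```

```bash
python3 -c "
from m import *
to(.4508,.263,.073)"
```

```text
t 28.4 pos [0.45   0.2626 0.1835] F [ 0.7 -0.7  0. ] xang -10.82 q6 2.24 shift cm [ 0.09 -0.07 11.05]
```

{"fn": "step_arm", "kwargs": {"motion": [[8.5, 0.1, -0.1, 3, 0], [8.5, 0.1, -0.1, 6, 0], [8.5, 0.1, -0.1, 9, 0], [8.5, 0.1, -0.1, 11, 0], [8.5, 0.1, -0.1, 11, 0], [8.5, 0.1, -0.1, 11, 0], [3, 0.1, -0.1, 11, 0], [3, 0.1, -0.1, 11, 0], [3, 0.1, -0.1, 11, 0], [3, 0.1, -0.1, 11, 0], [3, 0.1, -0.1, 11, 0], [3, 0.1, -0.1, 11, 0], [3, 0.1, -0.1, 11, 0]]}}

```text
time: 29.7
tool_pos: [0.4528, 0.2643, 0.0764]
tcp_rot: [-3.127, 0.295, -0.005]
wrist_force: [-0.9, -2.5, 5.4]
width: 0.638
grip_force: 52.4
```

```bash
python3 -c "
from m import *
to(.435,-.2668,.12)"
```

```text
t 29.7 pos [0.4528 0.2643 0.0764] F [-0.9 -2.5  5.4] xang -10.76 q6 2.24 shift cm [ 8.18 52.5  -4.4 ]
```

{"fn": "step_arm", "kwargs": {"motion": [[3, 0, 0, -2, 0], [3, 0, 0, -5, 0], [3, 0, 0, -8.5, 0], [3, 0, 0.5, -11.5, 0], [3, 0, 3, -12, 0], [3, 0.7, 7, -12, 0], [3, 1.4, 11, -12, 0], [3, 2.1, 15, -12, 0], [3, 2.8, 19.5, -12, 0], [3, 3.6, 24, -12, 0], [3, 4.3, 28.5, -12, 0], [3, 5, 33, -12, 0], [3, 5.8, 37.5, -12, 0], [3, 6.5, 42, -12, 0], [3, 7.3, 46, -12, 0], [3, 8, 49.5, -11, 0], [3, 8.3, 51.7, -9, 0], [3, 8.3, 52.5, -7, 0], [3, 8.3, 52.5, -5, 0], [3, 8.3, 52.5, -5, 0]]}}

```text
time: 31.7
tool_pos: [0.4317, -0.2656, 0.1207]
tcp_rot: [-3.124, 0.296, 0.011]
wrist_force: [-0.1, 1.3, -5.3]
width: 0.641
grip_force: 55.0
```

```bash
python3 -c "
from m import *
to(.4365,-.2668,.0864)"
```

```text
t 31.7 pos [ 0.4317 -0.2656  0.1207] F [-0.1  1.3 -5.3] xang -10.84 q6 1.16 shift cm [0.52 0.04 3.42]
```

{"fn": "step_arm", "kwargs": {"motion": [[3, 0.2, 0, 1.5, 0], [3, 0.3, 0, 2.6, 0], [3, 0.3, 0, 2.9, 0], [3, 0.3, 0, 2.9, 0], [3, 0.3, 0, 2.9, 0], [3, 0.3, 0, 2.9, 0]]}}

```text
time: 32.3
tool_pos: [0.4383, -0.2681, 0.096]
tcp_rot: [3.127, -0.295, 0.002]
wrist_force: [-0.2, 0.9, -4.2]
width: 0.638
grip_force: 55.1
```

```bash
python3 -c "
from m import *
to(.4365,-.2668,.0864)"
```

```text
t 32.3 pos [ 0.4383 -0.2681  0.096 ] F [-0.2  0.9 -4.2] xang -10.77 q6 1.16 shift cm [-0.2  -0.09  0.96]
```

{"fn": "step_arm", "kwargs": {"motion": [[3, -0.1, -0.1, 0.5, 0], [3, -0.1, -0.1, 0.9, 0], [3, -0.1, -0.1, 0.9, 0], [3, -0.1, -0.1, 0.9, 0], [3, -0.1, -0.1, 0.9, 0], [8.5, -0.1, -0.1, 0.9, 0], [8.5, -0.1, -0.1, 0.9, 0], [8.5, -0.1, -0.1, 0.9, 0], [8.5, -0.1, -0.1, 0.9, 0], [8.5, -0.1, -0.1, 0.9, 0], [8.5, -0.1, -0.1, -1, 0], [8.5, -0.1, -0.1, -5, 0], [8.5, -0.1, -0.1, -9, 0], [8.5, -0.1, -0.1, -12, 0], [8.5, -0.1, -0.1, -12, 0], [8.5, -0.1, -0.1, -12, 0]]}}

```text
time: 33.9
tool_pos: [0.4374, -0.2669, 0.2162]
tcp_rot: [3.127, -0.295, 0.003]
wrist_force: [0.3, 0.3, -0.2]
width: 0.993
grip_force: 0.0
```

```bash
python3 -c "
from m import *
im,d,K,Rm,o,c=cam('wrist')
cv2.imwrite('pics/w8.png',im[:,:,::-1]); np.savez('w8.npz',im=im,d=d,K=K,R=Rm,o=o)
caps('w8',dict(blu=(.149,(.38,.5,-.33,-.2)))); pads('w8')
to(.5357,.2455,.18)"
```

```text
w8 blu [ 0.4349 -0.2679] 0.0127 840 z 0.1491
w8 red [ 0.5025 -0.1941] 0.0366 180 180
w8 yel [ 0.5059 -0.3357] 0.0362 185 186
w8 blu [ 0.4373 -0.2674] 0.0342 132 176
t 33.95 pos [ 0.4365 -0.2664  0.2146] F [-0.9 -0.2 -0.4] xang -10.78 q6 1.16 shift cm [  0.17 -52.14   3.48]
```

Blue is on its pad within 1–2 mm, top at 149 mm as it should be. Now yellow.

{"fn": "step_arm", "kwargs": {"motion": [[8.5, 0, -2, 0, 0], [8.5, 0, -6, 0, 0], [8.5, 0, -11, 0, 0], [8.5, 0, -16, 0, 0], [8.5, 0, -21, 0, 0], [8.5, 0, -26, 0, 0], [8.5, 0, -31, 0, 0], [8.5, 0, -36, 0, 0], [8.5, 0, -41, 0, 0], [8.5, 0, -45.5, 0, 0], [8.5, 0.2, -49, 0, 0], [8.5, 0.2, -51.5, 0, 0], [8.5, 0.2, -52.1, 1, 0], [8.5, 0.2, -52.1, 3, 0], [8.5, 0.2, -52.1, 3.5, 0], [8.5, 0.2, -52.1, 3.5, 0], [8.5, 0.2, -52.1, 3.5, 0], [8.5, 0.2, -52.1, 3.5, 0]]}}

```text
time: 35.75
tool_pos: [0.5369, 0.2444, 0.1811]
tcp_rot: [-3.127, 0.296, -0.002]
wrist_force: [0.3, 1.1, 0.0]
width: 0.995
grip_force: 0.0
```

```bash
python3 -c "
from m import *
to(.5357,.2455,.073)"
```

```text
t 35.75 pos [0.5369 0.2444 0.1811] F [0.3 1.1 0. ] xang -10.83 q6 2.14 shift cm [-0.15 -0.08 10.81]
```

{"fn": "step_arm", "kwargs": {"motion": [[8.5, -0.1, -0.1, 3, 0], [8.5, -0.1, -0.1, 6, 0], [8.5, -0.1, -0.1, 9, 0], [8.5, -0.1, -0.1, 10.8, 0], [8.5, -0.1, -0.1, 10.8, 0], [8.5, -0.1, -0.1, 10.8, 0], [3, -0.1, -0.1, 10.8, 0], [3, -0.1, -0.1, 10.8, 0], [3, -0.1, -0.1, 10.8, 0], [3, -0.1, -0.1, 10.8, 0], [3, -0.1, -0.1, 10.8, 0], [3, -0.1, -0.1, 10.8, 0], [3, -0.1, -0.1, 10.8, 0]]}}

```text
time: 37.05
tool_pos: [0.5371, 0.2462, 0.0747]
tcp_rot: [-3.127, 0.295, -0.005]
wrist_force: [-1.1, -1.2, 5.9]
width: 0.687
grip_force: 53.6
```

```bash
python3 -c "
from m import *
to(.507,-.3355,.12)"
```

```text
t 37.05 pos [0.5371 0.2462 0.0747] F [-1.1 -1.2  5.9] xang -10.77 q6 2.15 shift cm [ 7.93 57.7  -4.59]
```

{"fn": "step_arm", "kwargs": {"motion": [[3, 0, 0, -2, 0], [3, 0, 0, -5.5, 0], [3, 0, 0, -9.5, 0], [3, 0, 0.5, -13, 0], [3, 0.3, 3, -15.5, 0], [3, 1, 7, -16, 0], [3, 1.6, 11.5, -16, 0], [3, 2.2, 16, -16, 0], [3, 2.8, 20.5, -16, 0], [3, 3.4, 25, -16, 0], [3, 4, 29.5, -16, 0], [3, 4.7, 34, -16, 0], [3, 5.3, 38.5, -16, 0], [3, 5.9, 43, -16, 0], [3, 6.5, 47.5, -16, 0], [3, 7.1, 51.5, -16, 0], [3, 7.6, 55, -16, 0], [3, 7.9, 57, -16, 0], [3, 7.9, 57.7, -14, 0], [3, 7.9, 57.7, -11, 0]]}}

```text
time: 39.05
tool_pos: [0.5065, -0.3377, 0.184]
tcp_rot: [3.125, -0.298, 0.007]
wrist_force: [0.6, 0.4, -4.8]
width: 0.691
grip_force: 56.1
```

{"fn": "step_arm", "kwargs": {"motion": [[3, 0, 0, 3, 0], [3, 0, 0, 6, 0], [3, 0, 0, 8.5, 0], [3, 0, 0, 9, 0], [3, 0, 0, 9, 0], [3, 0, 0, 9, 0], [3, 0, 0, 9, 0], [3, 0, 0, 9, 0]]}}

```text
time: 39.85
tool_pos: [0.5063, -0.3364, 0.0942]
tcp_rot: [3.126, -0.295, 0.004]
wrist_force: [0.4, 0.3, -4.7]
width: 0.688
grip_force: 55.8
```

```bash
python3 -c "
from m import *
to(.507,-.3355,.0847)"
```

```text
t 39.85 pos [ 0.5063 -0.3364  0.0942] F [ 0.4  0.3 -4.7] xang -10.78 q6 1.13 shift cm [ 0.04 -0.1   0.95]
```

{"fn": "step_arm", "kwargs": {"motion": [[3, 0, -0.1, 0.5, 0], [3, 0, -0.1, 0.9, 0], [3, 0, -0.1, 0.9, 0], [3, 0, -0.1, 0.9, 0], [3, 0, -0.1, 0.9, 0], [8.5, 0, -0.1, 0.9, 0], [8.5, 0, -0.1, 0.9, 0], [8.5, 0, -0.1, 0.9, 0], [8.5, 0, -0.1, 0.9, 0], [8.5, 0, -0.1, 0.9, 0], [8.5, 0, -0.1, -1, 0], [8.5, 0, -0.1, -5, 0], [8.5, 0, -0.1, -9, 0], [8.5, 0, -0.1, -12, 0], [8.5, 0, -0.1, -12, 0], [8.5, 0, -0.1, -12, 0]]}}

```text
time: 41.45
tool_pos: [0.5059, -0.335, 0.2133]
tcp_rot: [3.127, -0.295, 0.003]
wrist_force: [0.3, -0.4, 0.2]
width: 0.996
grip_force: 0.0
```

```bash
python3 -c "
from m import *
im,d,K,Rm,o,c=cam('wrist')
np.savez('w9.npz',im=im,d=d,K=K,R=Rm,o=o)
caps('w9',dict(yel=(.134,(.45,.57,-.4,-.28)),blu=(.149,(.38,.5,-.33,-.2))))
to(.618,.2323,.20)"
```

```text
w9 yel [ 0.5053 -0.3357] 0.0285 3722 z 0.1342
w9 blu [ 0.4363 -0.2692] 0.0137 747 z 0.1491
t 41.5 pos [ 0.505  -0.3343  0.2115] F [-0.5 -0.2 -0.6] xang -10.78 q6 1.13 shift cm [  0.5  -57.78   1.18]
```

Yellow is on its pad within 1 mm. Now red.

{"fn": "step_arm", "kwargs": {"motion": [[8.5, 0, -2, 0, 0], [8.5, 0, -6, 0, 0], [8.5, 0, -11, 0, 0], [8.5, 0, -16, 0, 0], [8.5, 0, -21, 0, 0], [8.5, 0.2, -26, 0, 0], [8.5, 0.2, -31, 0, 0], [8.5, 0.2, -36, 0, 0], [8.5, 0.2, -41, 0, 0], [8.5, 0.4, -46, 0, 0], [8.5, 0.4, -50.5, 0, 0], [8.5, 0.4, -54, 0, 0], [8.5, 0.4, -56.8, 0, 0], [8.5, 0.4, -57.7, 1, 0], [8.5, 0.4, -57.7, 1, 0], [8.5, 0.4, -57.7, 1, 0], [8.5, 0.4, -57.7, 1, 0]]}}

```text
time: 43.2
tool_pos: [0.6169, 0.2298, 0.2016]
tcp_rot: [3.126, -0.297, -0.002]
wrist_force: [0.1, 0.2, 0.2]
width: 0.994
grip_force: 0.0
```

```bash
python3 -c "
from m import *
to(.618,.2323,.088)"
```

```text
t 43.2 pos [0.6169 0.2298 0.2016] F [0.1 0.2 0.2] xang -10.86 q6 2.08 shift cm [ 0.08 -0.28 11.35]
```

{"fn": "step_arm", "kwargs": {"motion": [[8.5, 0.1, -0.2, 3, 0], [8.5, 0.1, -0.2, 6, 0], [8.5, 0.1, -0.2, 9, 0], [8.5, 0.1, -0.2, 11.3, 0], [8.5, 0.1, -0.2, 11.3, 0], [8.5, 0.1, -0.2, 11.3, 0], [3, 0.1, -0.2, 11.3, 0], [3, 0.1, -0.2, 11.3, 0], [3, 0.1, -0.2, 11.3, 0], [3, 0.1, -0.2, 11.3, 0], [3, 0.1, -0.2, 11.3, 0], [3, 0.1, -0.2, 11.3, 0], [3, 0.1, -0.2, 11.3, 0]]}}

```text
time: 44.5
tool_pos: [0.6202, 0.2334, 0.0918]
tcp_rot: [-3.127, 0.295, -0.006]
wrist_force: [0.0, -1.9, 6.4]
width: 0.59
grip_force: 52.9
```

```bash
python3 -c "
from m import *
to(.5035,-.194,.12)"
```

```text
t 44.5 pos [0.6202 0.2334 0.0918] F [ 0.  -1.9  6.4] xang -10.77 q6 2.08 shift cm [-3.47 44.16 -2.89]
```

{"fn": "step_arm", "kwargs": {"motion": [[3, 0, 0, -2, 0], [3, 0, 0, -5, 0], [3, 0, 0, -8.5, 0], [3, 0, 0.5, -11.5, 0], [3, -0.2, 3, -12, 0], [3, -0.5, 7, -12, 0], [3, -0.8, 11, -12, 0], [3, -1.2, 15, -12, 0], [3, -1.5, 19, -12, 0], [3, -1.8, 23, -12, 0], [3, -2.1, 27, -12, 0], [3, -2.5, 31, -12, 0], [3, -2.8, 35, -12, 0], [3, -3.1, 38.5, -12, 0], [3, -3.3, 41.5, -12, 0], [3, -3.5, 43.5, -11, 0], [3, -3.5, 44.1, -9, 0], [3, -3.5, 44.1, -6.5, 0], [3, -3.5, 44.1, -4, 0], [3, -3.5, 44.1, -3, 0]]}}

```text
time: 46.5
tool_pos: [0.4994, -0.1925, 0.1163]
tcp_rot: [-3.126, 0.295, 0.008]
wrist_force: [-0.2, 0.6, -2.7]
width: 0.588
grip_force: 52.8
```

{"fn": "step_arm", "kwargs": {"motion": [[3, 0, 0, 0.8, 0], [3, 0, 0, 0.8, 0], [3, 0, 0, 0.8, 0], [3, 0, 0, 0.8, 0], [3, 0, 0, 0.8, 0]]}}

```text
time: 47.0
tool_pos: [0.5026, -0.1938, 0.1125]
tcp_rot: [3.127, -0.295, 0.003]
wrist_force: [0.5, -0.3, -2.2]
width: 0.582
grip_force: 52.8
```

```bash
python3 -c "
from m import *
to(.504,-.194,.1018)"
```

```text
t 47.0 pos [ 0.5026 -0.1938  0.1125] F [ 0.5 -0.3 -2.2] xang -10.77 q6 1.34 shift cm [ 0.14 -0.    1.07]
```

{"fn": "step_arm", "kwargs": {"motion": [[3, 0.1, 0, 0.6, 0], [3, 0.1, 0, 1, 0], [3, 0.1, 0, 1, 0], [3, 0.1, 0, 1, 0], [3, 0.1, 0, 1, 0], [8.5, 0.1, 0, 1, 0], [8.5, 0.1, 0, 1, 0], [8.5, 0.1, 0, 1, 0], [8.5, 0.1, 0, 1, 0], [8.5, 0.1, 0, 1, 0], [8.5, 0.1, 0, -1, 0], [8.5, 0.1, 0, -5, 0], [8.5, 0.1, 0, -9, 0], [8.5, 0.1, 0, -13, 0], [8.5, 0.1, 0, -17, 0], [8.5, 0.1, 0, -18, 0], [8.5, 0.1, 0, -18, 0], [8.5, 0.1, 0, -18, 0]]}}

```text
time: 48.8
tool_pos: [0.5021, -0.1934, 0.2898]
tcp_rot: [-3.127, 0.295, 0.003]
wrist_force: [-0.3, -0.1, -0.4]
width: 0.998
grip_force: 0.0
```

```bash
python3 -c "
from m import *
im,d,K,Rm,o,c=cam('wrist')
np.savez('wa.npz',im=im,d=d,K=K,R=Rm,o=o); cv2.imwrite('pics/wa.png',im[:,:,::-1])
caps('wa',dict(red=(.164,(.45,.55,-.25,-.14)),yel=(.134,(.45,.57,-.4,-.28)),blu=(.149,(.38,.5,-.33,-.2)),g=(.054,(.62,.72,-.04,.07)),jar=(.075,(.4,.5,-.07,.03))))
to(.5,-.19,.2)"
```

```text
wa red [ 0.5025 -0.1951] 0.0175 1030 z 0.1642
wa yel [ 0.5051 -0.334 ] 0.0289 2461 z 0.1342
wa blu [ 0.4355 -0.267 ] 0.0132 465 z 0.1491
wa g [0.6714 0.0147] 0.029 1981 z 0.0546
wa jar [ 0.4438 -0.0199] 0.0221 792 z 0.0753
t 48.85 pos [ 0.5016 -0.1932  0.289 ] F [-0.9  0.3 -0.5] xang -10.78 q6 1.35 shift cm [-0.19 -0.28  8.9 ]
```

View pics/wa.png

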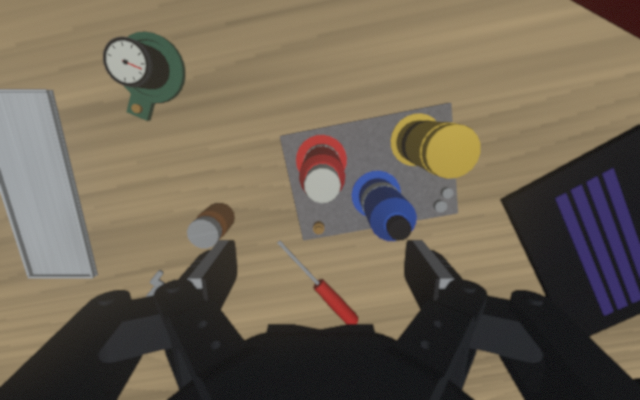

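All three cans stand on their own pads (caps at (322,185), (453,150), (397,228)), the gauge is in the cradle at (125,62), and the jar has not moved.

```bash
python3 -c "
from workcell import bot
print(bot.finish_job())"
```

```text
the job is handed in; nothing more can be done
None
```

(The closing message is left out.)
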